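# Clamp the plywood disc in its jig

### The job

A round plywood blank lies in the clamping jig. Push the blue clamp strap round over the blank until it rests against its stop, and then push the red cam lever on it fully down so that the blank is clamped. Pick nothing up, don't shift the blank, leave the glue jar, offcut and small disc where they are, and finish clear of everything.

Things in the scene. Friction and masses are not known exactly. Their poses are not given: they have to be found in the camera images.
- jig: Fixed grey-faced jig board 280 x 200 x 18 mm on the table. Origin: centre of its underside; x along the 280 mm, away from the robot at yaw 0, y left. The blank is centred at x = -20 mm between three pins 14 mm high; the strap's pivot post (26 mm across) stands at x = +90 mm, y = 0; a brass stop pin, 12 mm across, top 62 mm over the table, at x = +55, y = -17 mm.
- pivot (a point): Point on the strap's vertical pivot axis, at the height of the strap's top face: 64 mm above the table, at x = +90 mm, y = 0 in the jig's frame. Its axes are the jig's.
- strap (a joint): Angle of the blue strap about its upright pivot, rad. 0: along the jig's -x over the middle of the blank, against its stop. Grows as it swings open to the jig's +y (left) side; 1.57: along the jig's +y; limit 1.9. Starts open. About 0.6 N at the tab turns it; it stays where left.
- strap_tab (a point): Top of the blue finger tab at the strap's free end, 172 mm from the pivot axis, 100 mm above the table. The tab is 16 mm along the strap, 22 mm across, and stands 36 mm above it. The strap is a flat bar 22 mm wide, underside 52 mm and top 64 mm above the table, reaching 180 mm from the pivot axis.
- lever (a joint): Angle of the red cam lever about its level hinge across the strap, rad. 0: raised, 1.0 rad above level, leaning towards the strap's pivot. Grows as the lever is pushed down towards the pivot; 1.0: fully down, level along the strap (its stop). Starts at 0 to 0.2, stays where left; 2 to 5 N near the tip moves it. Lowering it drives the rubber foot down.
- lever_pivot (a point): Hinge of the cam lever, on the strap's centre line 110 mm from the pivot axis towards the free end, 78 mm above the table. Its axes are the strap's: x points from the free end to the pivot.
- lever_tip (a point): Outer end of the red lever, on its centre line, 73 mm from the lever's hinge. The last 42 mm are a red grip 18 mm wide and 14 mm thick (7 mm either side of the centre line); the rest is a steel bar 10 mm square.
- foot: Round black rubber foot, 24 mm across, under the strap below the lever's hinge. Origin: centre of its underside, 40 mm above the table (4 mm over the blank) at lever angle 0; it sinks 6 mm per rad, meets the blank at about 0.67, then presses on a spring, with about 8 N at 1.0.
- blank: Loose round pale plywood blank, 120 mm across and 18 mm thick, lying in the jig, its underside 18 mm above the table. Origin: centre of its underside.
- glue: Loose glue jar with an orange cap, 60 mm across, 85 mm tall, standing on the table beside the jig. Origin: centre of its underside. To be left alone.
- offcut: Loose wooden offcut, 50 x 35 x 36 mm, on the table beside the jig. Origin: centre of its underside. To be left alone.
- small_disc: Loose small wooden disc, 64 mm across and 18 mm thick, on the table beside the jig. Origin: centre of its underside. To be left alone.
Not all that is in view belongs to the job. What is shaped like the blank but grey or purple is not meant.

How it is judged (in metres and radians):
On the way, in this order (a step that is already met when the one before it is completed fails the run):
1. the strap is over the blank against its stop, the lever still raised (value of joint strap below 0.06 rad and value of joint lever below 0.5 rad), for 0.2 s.
2. the lever is fully down and the foot presses the blank (value of joint strap below 0.06 rad and value of joint lever above 0.92 rad and contact force between foot and blank above 2 N), for 0.2 s.
At the end, for the whole second after the job is handed in: The strap is within 0.06 rad of its stop over the blank, the lever is within 0.08 rad of fully down, the foot presses the blank with more than 2 N, the blank is at rest within 8 mm of where it lay, and the jar, offcut and small disc are within 15 mm of where they stood (all of step 2 and distance of blank from where it was at the start of the episode below 0.008 m and linear speed of blank below 0.01 m/s and distance of each of glue, offcut, small_disc from where it was at the start of the episode below 0.015 m); the robot touches nothing.
It fails at once if the lever is pushed down before the strap is over the blank (value of joint strap above 0.15 rad and value of joint lever above 0.5 rad).
It fails at once if the blank is shifted by more than 10 mm or lifted (distance of blank from where it was at the start of the episode above 0.01 m).
It fails at once if the jar, offcut or small disc is shifted by more than 20 mm, lifted or tipped over (distance of any of glue, offcut, small_disc from where it was at the start of the episode above 0.02 m or angle between any of glue, offcut, small_disc's own z axis and vertical above 0.5 rad).
It also fails if it takes over 53 s, if anything falls off the work surface, if the arm or the gripper's body presses on something with over 40 N, if the wrist force passes 120 N, or if a joint passes its speed limit or range.

### The arm

A 6-joint arm with a two-finger parallel gripper is mounted at the origin on the work surface. World frame = base frame: x ahead of the robot, y to its left, z up, the work surface at z = 0. Lengths are in mm, angles in rad, forces in N, time in s.
With the tool pointing down it reaches from about 350 to 775 mm from the base axis. Payload 7.3 kg.
Tool frame: the origin (TCP) lies at the very end of the fingers, on their centre line; the grasp point (between the pads) lies bot.grip_point_offset behind it (bot.grip_point_offset is the distance from the TCP to the grasp point, in mm); z points along the fingers, y is the line along which they close (so a half turn about z gives the same grasp; the last joint's range is limited). The gripper opens to 92 mm and grips with 3 to 60 N. Pads are 19 mm wide; open, the fingers measure 130 mm over their backs; the gripper's body (75 mm by 190 mm) begins 47 mm behind the grasp point.
Start: joints at [-1.407, 0.342, 1.524, -0, 1.275, -0.146], TCP at [160.079, -500.022, 204.941] pointing down, gripper open.
Joint ranges: [-2.53, 2.53], [-0.77, 2.02], [0.04, 2.7], [-1, 4.14], [0.28, 2.66], [-3.11, 3.11]. Speed limits (rad/s): [2.57, 2.57, 3.14, 3.14, 3.14, 3.14].

### API

Orientations are given as [roll, pitch, yaw] about the fixed x, y, z axes, in that order (R = Rz(yaw) Ry(pitch) Rx(roll)).
In Python, from plant import bot gives the robot as it stands. The module is installed in compiled form; this text tells all that it offers.
- The arm moves only by the tool carry_out, never from a script. Its argument "plan" is a list of rows, each an object of numbers: "tx", "ty", "tz": the shift along the world's x, y, z in mm; "rx", "ry", "rz": the turn, a rotation vector about the world's x, y, z in rad. A call has 1 to 12 rows; each row shifts and turns the commanded pose from where the row before left it; what a row does not reach is not made up. A row lasts 1/10 s, in which the tool goes at most 50 mm and 8.59 degrees, less where a joint would pass 70% of its speed; a pose out of reach is approached as far as the arm can. A call with a gripper value outside its range is refused whole. "gripper" is the closure, from 0 (fully open) to 1 (shut), set as the call begins (left out, the last holds). The fingers move at their own pace and stop on an object; the grip force is fixed at half the most. Time passes only in rows, so rows that do not move let the fingers close. It gives the time, the measured TCP pose, the force, the opening and the grip force at its end, in the units of the state.
- bot.get_obs(): the state, without advancing time (a new reading comes with each control period).
- bot.capture(name): name is "scene" or "side" or "wrist"; returns the picture (480x640x3 uint8, red, green, blue); there is no depth.
- bot.camera_model(name): a dict with "camera_matrix" (3x3 intrinsics, pixels), "R" (3x3) and "t" (3): a world point X has camera coordinates R X + t. Camera axes: x right, y down, z forward; pixel columns grow to the right and rows downward; lengths in mm; the calibration is good to about 2 mm. A picture is of the moment at which its call begins: read the wrist's pose just before it. camera_model takes no time and is no camera call; for the wrist camera it gives the pose at the moment of the call.
- bot.close_job(): hands the job in; it is judged then, once.
The state is a dict: "time": time; "joint_positions": joint angles; "dq": joint speeds; "tau": joint torques, N m; "tool_pos": TCP position; "tcp_rot": TCP orientation; "contact_force": force on the tool from outside, world axes, zero at the start; "moment": the same for the moment, N m; "grip_width": finger opening in mm; "finger_force": force on a finger pad.
Only numpy, scipy, OpenCV 4.12 (cv2) and the standard library are available. Lean on these libraries where they do the work, as an engineer would, in place of code of your own. Each camera call takes 0.05 s, during which the arm holds its last target. There are 200 camera calls.

## Working session

There is one attempt and no reset: what is moved stays moved. The work goes in short steps, Python scripts to look and compute and a tool call to move; the robot and the scene stay as the last step left them, time stands still between calls to the robot, and variables do not carry over. Pictures are saved under pics/ and viewed, at most 10 in all, crops included, and the job is handed in when it is done.

Besides the shell and the picture viewer there is one more tool, called in YAML: its name, and indented under it one key for each argument. carry_out: Moves the arm, as the interface text tells. Its arguments: {"type":"object","properties":{"plan":{"type":"array"},"gripper":{"type":"number"}},"required":["plan"]}

```bash
mkdir -p pics
python3 - <<'E'
from plant import bot
import cv2
for n in("scene","side"):
    cv2.imwrite(f"pics/{n}0.png",bot.capture(n)[:,:,::-1]); c=bot.camera_model(n); print(n,c)
print(bot.get_obs(), bot.grip_point_offset)
E
```

```text
scene {'camera_matrix': array([[456.75858885,   0.        , 318.7049621 ],
       [  0.        , 456.75858885, 237.10201132],
       [  0.        ,   0.        ,   1.        ]]), 'R': array([[ 0.6052332 ,  0.79586256,  0.017192  ],
       [ 0.66399446, -0.49280277, -0.56236712],
       [-0.43909467,  0.35177865, -0.82670893]]), 't': array([-368.4239121 , -294.91533005, 1116.75198198])}
side {'camera_matrix': array([[598.98500314,   0.        , 308.95354311],
       [  0.        , 598.98500314, 239.43301995],
       [  0.        ,   0.        ,   1.        ]]), 'R': array([[-0.97770411, -0.20943512,  0.01521856],
       [-0.17104508,  0.75225266, -0.63628572],
       [ 0.12181238, -0.62470223, -0.77130336]]), 't': array([ 548.22194755,  162.42606493, 1172.2591492 ])}
{'time': 0.1, 'joint_positions': array([-1.40696628e+00,  3.42642790e-01,  1.52490227e+00, -1.50217223e-05,
        1.27537244e+00, -1.46021627e-01]), 'dq': array([-1.02288668e-03, -2.47851201e-03, -2.21646007e-03,  7.35810741e-05,
        1.82387760e-04, -3.45387571e-05]), 'tau': array([ 1.92255713e-03, -4.32003486e+01, -2.44693887e+01,  7.19511090e-02,
        5.25795948e-02, -5.39829011e-05]), 'tool_pos': array([ 160.02547275, -499.62300524,  204.32649917]), 'tcp_rot': array([-3.14027982e+00, -1.78557061e-04,  3.09855941e-01]), 'contact_force': array([ 0.01163871, -0.86381838, -0.3078023 ]), 'moment': array([-0.03783547,  0.01316084,  0.00345184]), 'finger_force': 0.0, 'grip_width': 91.69727529996119} 18.8
```

View pics/scene0.png

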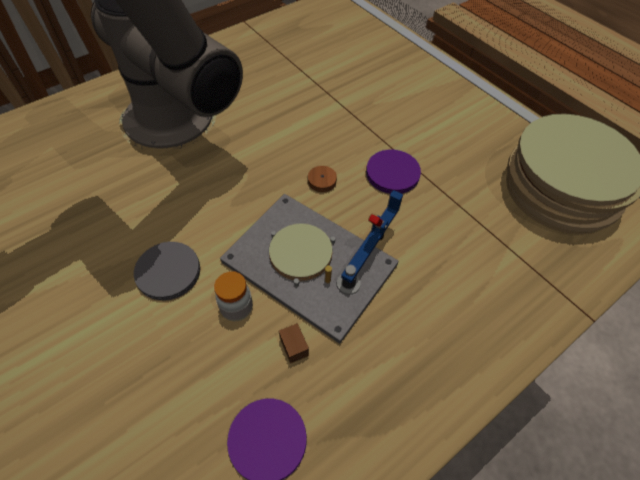

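View pics/side0.png

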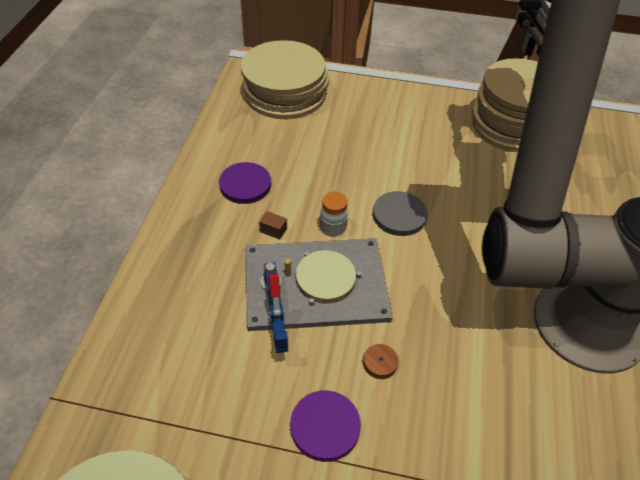

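The scene view shows the blank at (300,250), the pivot at (348,280), the tab at (396,200), the red lever at (375,219), the glue at (231,290), the offcut at (293,342) and the small disc at (322,178). The side view shows the same parts, with the strap open to the left (+y).

```bash
cat > h.py <<'E'
import numpy as np,cv2
from plant import bot
def ray(n,uv,z,c=None):
    c=c or bot.camera_model(n);d=c["R"].T@np.linalg.inv(c["camera_matrix"])@[*uv,1];o=-c["R"].T@c["t"]
    return o+d*(z-o[2])/d[2]
def blobs(n,im,lo,hi,roi,amin=15):
    h=cv2.cvtColor(im,cv2.COLOR_RGB2HSV);m=cv2.inRange(h,np.array(lo),np.array(hi))
    k=np.zeros_like(m);x0,y0,x1,y1=roi;k[y0:y1,x0:x1]=m[y0:y1,x0:x1]
    cs=[c for c in cv2.findContours(k,cv2.RETR_EXTERNAL,cv2.CHAIN_APPROX_NONE)[0] if cv2.contourArea(c)>amin]
    return sorted(cs,key=cv2.contourArea,reverse=True)
def cen(c): m=cv2.moments(c);return np.array([m["m10"],m["m01"]])/m["m00"]
E
python3 - <<'E'
from h import *
np.set_printoptions(precision=1,suppress=True)
im={n:cv2.imread(f"pics/{n}0.png")[:,:,::-1].copy() for n in("scene","side")}
roi={"scene":(200,160,420,360),"side":(230,180,410,380)}
for n in im:
    I=im[n]
    for nm,lo,hi,z in(("blank",(20,40,120),(36,160,255),36),("red",(0,200,90),(4,255,255),110),("jig",(0,0,40),(179,40,150),18),("orange",(5,200,170),(14,255,255),85),("blue",(105,150,40),(122,255,255),64),("brass",(15,150,90),(26,255,255),55)):
        for c in blobs(n,I,lo,hi,roi[n])[:3]:
            print(n,nm,cv2.contourArea(c),cen(c),ray(n,cen(c),z))
    j=blobs(n,I,(0,0,40),(179,60,150),roi[n])
    big=cv2.resize(I[roi[n][1]:roi[n][3],roi[n][0]:roi[n][2]],None,fx=3,fy=3,interpolation=cv2.INTER_CUBIC)[:, :, ::-1]
    cv2.imwrite(f"pics/{n}_crop.png",big[:600,:800])
for uv in((286,198),(396,264),(341,333),(222,260)): print("corner",ray("scene",uv,18))
for uv in((246,244),(380,240),(389,318),(247,327)): print("cornerS",ray("side",uv,18))
print("disc",ray("scene",(322,176),18),"side",ray("side",(381,360),18),"offc",ray("scene",(292,338),36),ray("side",(273,221),36))
E
```

```text
scene blank 2517.5 [300.2 249.4] [524.2  19.6  36. ]
scene blank 1781.0 [224.9 244.8] [430.6 -89.   36. ]
scene blank 624.5 [404.5 265.2] [667.8 154.4  36. ]
scene red 45.5 [373.8 218.9] [589.3 135.9 110. ]
scene jig 12476.5 [308.5 265.2] [552.8  17.8  18. ]
scene jig 471.0 [236.3 307.1] [ 545.6 -137.    18. ]
scene blue 458.5 [364.3 251. ] [611.2 100.9  64. ]
scene blue 132.5 [388.  215.8] [577.4 189.6  64. ]
scene blue 61.0 [395.9 195. ] [548.4 237.   64. ]
scene brass 637.0 [229.4 284.7] [ 519.9 -129.4   55. ]
scene brass 19.5 [327.7 268.5] [596.6  28.3  55. ]
side blank 3973.5 [383.4 244.2] [419.6 -76.8  36. ]
side blank 3499.5 [273.1 351.6] [581.1 215.7  36. ]
side blank 2257.0 [325.6 273.9] [522.2  24.5  36. ]
side red 146.0 [274.  284.9] [600.8 123.1 110. ]
side jig 10434.5 [318.3 283. ] [534.   36.9  18. ]
side jig 1167.5 [393.5 211.2] [ 410.2 -190.5   18. ]
side jig 245.5 [333.  218.3] [ 537.2 -140.1   18. ]
side blue 351.0 [278.9 331.3] [576.5 188.6  64. ]
corner [393.5  77.3  18. ]
corner [650.2 153.1  18. ]
corner [695.8 -18.1  18. ]
corner [ 445.4 -107.2   18. ]
cornerS [702.6 -28.1  18. ]
cornerS [ 428.2 -101.7   18. ]
cornerS [385.   87.5  18. ]
cornerS [645.3 166.2  18. ]
disc [389.5 175.3  18. ] side [388. 180.  18.] offc [658.6 -94.8  36. ] [658.7 -88.   36. ]
```

View pics/scene_crop.png

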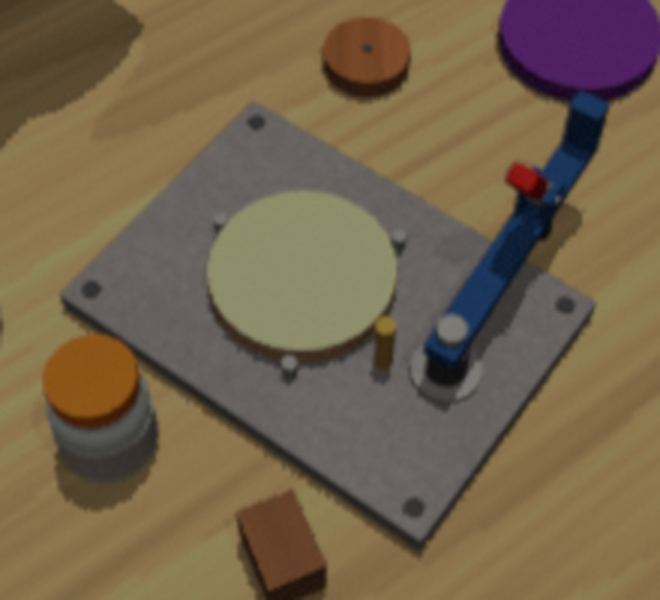

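View pics/side_crop.png

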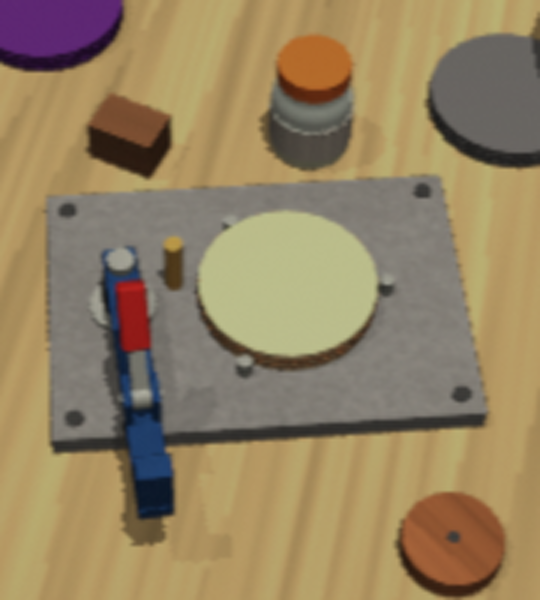

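The crops show the pivot screw at scene (351,269) and side (270,267). The tab top is at scene (397,194), and at side the tab runs from about (279,331) to (286,350).

Run:
```python
from h import *
np.set_printoptions(precision=1,suppress=True)
print("piv",[ray("scene",(350.7,269.3),z) for z in(64,72)],[ray("side",(270,266.7),z) for z in(64,72)])
print("tab",ray("scene",(396.7,194.5),100),ray("side",(280.5,334.5),100))
for y in(.28,.295,.31):
    p=np.array([523.2+110*np.cos(y),22+110*np.sin(y)]);print(y,p)
    for n,u in(("scene",(396.7,194.5)),("side",(280.5,334.5))):
        d=ray(n,u,100)[:2]-p; print(n,np.hypot(*d),y+np.pi-np.arctan2(d[1],d[0]))
    # jar etc in jig frame
    R=np.array([[np.cos(y),np.sin(y)],[-np.sin(y),np.cos(y)]])
    for q in((520,-131),(658,-91),(389,178)): print(R@(np.array(q)-p)+[90,0])
```

```text
piv [array([626.2,  56.5,  64. ]), array([629.4,  53.1,  72. ])] [array([628.3,  51.7,  64. ]), array([626.5,  57.5,  72. ])]
tab [567.  214.2 100. ] [566.3 214.7 100. ]
0.28 [628.9  52.4]
scene 173.27548449113672 1.485193468659144
side 173.9897422276406 1.4827933129577888
[ -65.4 -146.2]
[  78.3 -145.9]
[-105.9  187. ]
0.295 [628.4  54. ]
scene 171.63057818359783 1.4994433835424092
side 172.3451524419203 1.497023431623956
[ -67.5 -145.5]
[  76.1 -147.3]
[-103.   188.3]
0.31 [628.   55.6]
scene 169.98398877239862 1.5138240028725347
side 170.69882500355294 1.5113833028386572
[ -69.7 -144.7]
[  73.9 -148.7]
[-100.2  189.5]
```

Yaw is about 0.295, the pivot is at about (628,54), and the strap is at about 1.50 rad. First I'll bring the closed gripper to the outside of the tab.

carry_out:
  plan:
    - {"tx": 23, "ty": 37, "rz": 0.08}
    - {"tx": 23, "ty": 37, "rz": 0.08}
    - {"tx": 23, "ty": 37, "rz": 0.08}
    - {"tx": 23, "ty": 37, "rz": 0.08}
    - {"tx": 23, "ty": 37, "rz": 0.08}
    - {"tx": 23, "ty": 37, "rz": 0.08}
    - {"tx": 23, "ty": 37, "rz": 0.08}
    - {"tx": 23, "ty": 37, "rz": 0.08}
    - {"tx": 23, "ty": 37, "rz": 0.08}
    - {"tx": 23, "ty": 37, "rz": 0.08}
  gripper: 1

```text
invalid input at $.plan[0]: expected keys tx, ty, tz, rx, ry, rz
```

carry_out:
  plan:
    - {"tx": 23, "ty": 37, "rz": 0.08}
    - {"tx": 23, "ty": 37, "rz": 0.08}
    - {"tx": 23, "ty": 37, "rz": 0.08}
    - {"tx": 23, "ty": 37, "rz": 0.08}
    - {"tx": 23, "ty": 37, "rz": 0.08}
    - {"tx": 23, "ty": 37, "rz": 0.08}
    - {"tx": 23, "ty": 37, "rz": 0.08}
    - {"tx": 23, "ty": 37, "rz": 0.08}
    - {"tx": 23, "ty": 37, "rz": 0.08}
    - {"tx": 23, "ty": 37, "rz": 0.08}
    - {}
    - {}

```text
invalid input at $.plan[0]: expected keys tx, ty, tz, rx, ry, rz
```

All six keys are needed in every row.

carry_out:
  plan:
    - {"tx": 23, "ty": 37, "tz": 0, "rx": 0, "ry": 0, "rz": 0.08}
    - {"tx": 23, "ty": 37, "tz": 0, "rx": 0, "ry": 0, "rz": 0.08}
    - {"tx": 23, "ty": 37, "tz": 0, "rx": 0, "ry": 0, "rz": 0.08}
    - {"tx": 23, "ty": 37, "tz": 0, "rx": 0, "ry": 0, "rz": 0.08}
    - {"tx": 23, "ty": 37, "tz": 0, "rx": 0, "ry": 0, "rz": 0.08}
    - {"tx": 23, "ty": 37, "tz": 0, "rx": 0, "ry": 0, "rz": 0.08}
    - {"tx": 23, "ty": 37, "tz": 0, "rx": 0, "ry": 0, "rz": 0.08}
    - {"tx": 23, "ty": 37, "tz": 0, "rx": 0, "ry": 0, "rz": 0.08}
    - {"tx": 23, "ty": 37, "tz": 0, "rx": 0, "ry": 0, "rz": 0.08}
    - {"tx": 23, "ty": 37, "tz": 0, "rx": 0, "ry": 0, "rz": 0.08}
  gripper: 1

```text
time: 1.1
tool_pos: [390.5, -128.3, 204.9]
tcp_rot: [-3.142, 0.0, 1.113]
contact_force: [1.7, -0.7, 0.2]
grip_width: 16.4
finger_force: 0.0
```

carry_out:
  plan:
    - {"tx": 23, "ty": 37, "tz": 0, "rx": 0, "ry": 0, "rz": 0.08}
    - {"tx": 23, "ty": 37, "tz": 0, "rx": 0, "ry": 0, "rz": 0.08}
    - {"tx": 23, "ty": 37, "tz": 0, "rx": 0, "ry": 0, "rz": 0.08}
    - {"tx": 23, "ty": 37, "tz": 0, "rx": 0, "ry": 0, "rz": 0.08}
    - {"tx": 23, "ty": 37, "tz": 0, "rx": 0, "ry": 0, "rz": 0.08}
    - {"tx": 23, "ty": 37, "tz": 0, "rx": 0, "ry": 0, "rz": 0.08}
    - {"tx": 23, "ty": 37, "tz": 0, "rx": 0, "ry": 0, "rz": 0.08}
    - {"tx": 23, "ty": 37, "tz": 0, "rx": 0, "ry": 0, "rz": 0.08}
    - {"tx": 23, "ty": 37, "tz": 0, "rx": 0, "ry": 0, "rz": 0.08}
    - {"tx": 23, "ty": 37, "tz": 0, "rx": 0, "ry": 0, "rz": 0.08}
    - {"tx": 0, "ty": 0, "tz": 0, "rx": 0, "ry": 0, "rz": 0}
    - {"tx": 0, "ty": 0, "tz": 0, "rx": 0, "ry": 0, "rz": 0}

```text
time: 2.3
tool_pos: [619.7, 240.6, 203.4]
tcp_rot: [-3.139, 0.0, 1.911]
contact_force: [-0.1, 0.0, -0.6]
grip_width: 0.3
finger_force: 0.0
```

Run:
```python
import numpy as np
p=np.array([628.4,54]);r=176;d=30
def w(th):
    f=3.4366-th;return p+r*np.array([np.cos(f),np.sin(f)])+d*np.array([np.sin(f),-np.cos(f)])
prev=np.array([620,240])
for th in np.r_[1.5,np.arange(1.425,-.01,-.075),-.01]:
    x=w(th);print(round(th,3),np.round(x-prev,1),np.round(x,1));prev=x
```

```text
1.5 [-26.5 -10.9] [593.5 229.1]
1.425 [-13.   -3.1] [580.4 226. ]
1.35 [-12.8  -4.1] [567.7 221.9]
1.275 [-12.4  -5. ] [555.3 216.9]
1.2 [-12.   -5.9] [543.3 210.9]
1.125 [-11.5  -6.8] [531.8 204.1]
1.05 [-11.   -7.7] [520.8 196.5]
0.975 [-10.4  -8.5] [510.4 188. ]
0.9 [-9.7 -9.2] [500.7 178.8]
0.825 [-9.  -9.9] [491.7 168.9]
0.75 [ -8.2 -10.6] [483.5 158.3]
0.675 [ -7.4 -11.2] [476.1 147.1]
0.6 [ -6.6 -11.7] [469.5 135.5]
0.525 [ -5.7 -12.1] [463.9 123.3]
0.45 [ -4.7 -12.5] [459.1 110.8]
0.375 [ -3.8 -12.8] [455.4  98. ]
0.3 [ -2.8 -13.1] [452.6  84.9]
0.225 [ -1.8 -13.3] [450.7  71.6]
0.15 [ -0.8 -13.4] [449.9  58.3]
0.075 [  0.2 -13.4] [450.1  44.9]
0.0 [  1.2 -13.3] [451.3  31.5]
-0.01 [ 0.2 -1.8] [451.5  29.8]
```

carry_out:
  plan:
    - {"tx": 0, "ty": 0, "tz": -32, "rx": 0, "ry": 0, "rz": 0}
    - {"tx": 0, "ty": 0, "tz": -32, "rx": 0, "ry": 0, "rz": 0}
    - {"tx": 0, "ty": 0, "tz": -32, "rx": 0, "ry": 0, "rz": 0}
    - {"tx": 0, "ty": 0, "tz": -32, "rx": 0, "ry": 0, "rz": 0.02}
    - {"tx": 0, "ty": 0, "tz": 0, "rx": 0, "ry": 0, "rz": 0}
    - {"tx": 0, "ty": 0, "tz": 0, "rx": 0, "ry": 0, "rz": 0}

```text
time: 2.9
tool_pos: [620.1, 239.0, 77.8]
tcp_rot: [-3.141, 0.0, 1.928]
contact_force: [0.3, 0.3, 0.9]
grip_width: 0.4
finger_force: 0.0
```

Now sweep the tab round.

carry_out:
  plan:
    - {"tx": -13, "ty": -5, "tz": 0, "rx": 0, "ry": 0, "rz": 0}
    - {"tx": -13, "ty": -6, "tz": 0, "rx": 0, "ry": 0, "rz": 0}
    - {"tx": -13, "ty": -3, "tz": 0, "rx": 0, "ry": 0, "rz": 0.075}
    - {"tx": -13, "ty": -4, "tz": 0, "rx": 0, "ry": 0, "rz": 0.075}
    - {"tx": -12, "ty": -5, "tz": 0, "rx": 0, "ry": 0, "rz": 0.075}
    - {"tx": -12, "ty": -6, "tz": 0, "rx": 0, "ry": 0, "rz": 0.075}
    - {"tx": -12, "ty": -7, "tz": 0, "rx": 0, "ry": 0, "rz": 0.075}
    - {"tx": -11, "ty": -8, "tz": 0, "rx": 0, "ry": 0, "rz": 0.075}
    - {"tx": -10, "ty": -8, "tz": 0, "rx": 0, "ry": 0, "rz": 0.075}
    - {"tx": -10, "ty": -9, "tz": 0, "rx": 0, "ry": 0, "rz": 0.075}

```text
time: 3.9
tool_pos: [502.3, 178.8, 79.9]
tcp_rot: [3.138, 0.004, 2.532]
contact_force: [0.1, -0.5, -0.3]
grip_width: 0.6
finger_force: 0.0
```

Run:
```python
from plant import bot
import cv2
a=bot.capture("scene");b=bot.capture("side")
f=lambda I,x0,y0:cv2.resize(I[y0:y0+220,x0:x0+200],None,fx=2,fy=2)
cv2.imwrite("pics/c1.png",cv2.hconcat([f(a,220,140),f(b,230,170)])[:,:,::-1])
```

```text
(no output)
```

View pics/c1.png

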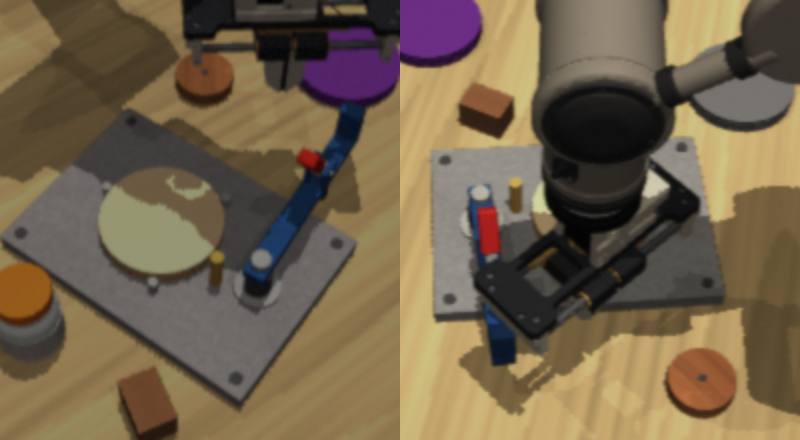

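The strap hasn't moved: its tab is still at scene (395,197), and the fingertips are at about scene (364,183). I'll check that against the tool pose.

Run:
```python
from h import *
o=bot.get_obs();print(o["time"],o["tool_pos"],o["tcp_rot"],o["contact_force"])
def pr(n,X):
    c=bot.camera_model(n);q=c["camera_matrix"]@(c["R"]@X+c["t"]);return q[:2]/q[2]
for n in("scene","side"):
    print(n,pr(n,o["tool_pos"]),pr(n,np.array([567,214,100.])),pr(n,np.array([567,214,64.])))
a=bot.capture("scene")[120:280,290:450];b=bot.capture("side")[260:420,230:390]
cv2.imwrite("pics/c2.png",cv2.resize(cv2.hconcat([a,b]),None,fx=2.5,fy=2.5,interpolation=cv2.INTER_CUBIC)[:,:,::-1])
```

```text
4.0 [501.52053154 178.29645008  79.53065945] [3.13915316e+00 2.52277138e-03 2.52898152e+00] [-1.01593498 -0.15509006  0.15276781]
scene [358.77238729 188.79452868] [396.62463536 194.56494099] [393.70188947 206.37538523]
side [321.23794897 329.88464692] [280.22024972 334.05893238] [280.66405633 344.54111315]
```

View pics/c2.png

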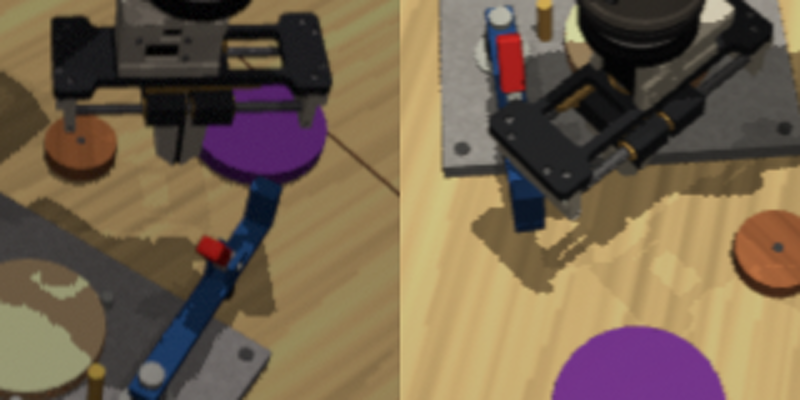

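The fingertips appear at scene (361,184), against (359,189) predicted. They seem to be riding a bit high or outward, so they missed the tab. I'll go back round and come down lower and further in.

carry_out:
  plan:
    - {"tx": 0, "ty": 0, "tz": 40, "rx": 0, "ry": 0, "rz": 0}
    - {"tx": 0, "ty": 0, "tz": 40, "rx": 0, "ry": 0, "rz": 0}
    - {"tx": 0, "ty": 0, "tz": 40, "rx": 0, "ry": 0, "rz": 0}
    - {"tx": 30, "ty": 11, "tz": 0, "rx": 0, "ry": 0, "rz": -0.14}
    - {"tx": 30, "ty": 11, "tz": 0, "rx": 0, "ry": 0, "rz": -0.14}
    - {"tx": 30, "ty": 11, "tz": 0, "rx": 0, "ry": 0, "rz": -0.14}
    - {"tx": 29, "ty": 11, "tz": 0, "rx": 0, "ry": 0, "rz": -0.14}
    - {"tx": 0, "ty": 0, "tz": -35, "rx": 0, "ry": 0, "rz": -0.04}
    - {"tx": 0, "ty": 0, "tz": -35, "rx": 0, "ry": 0, "rz": 0}
    - {"tx": 0, "ty": 0, "tz": -35, "rx": 0, "ry": 0, "rz": 0}
    - {"tx": 0, "ty": 0, "tz": -37, "rx": 0, "ry": 0, "rz": 0}
    - {"tx": 0, "ty": 0, "tz": 0, "rx": 0, "ry": 0, "rz": 0}

```text
time: 5.3
tool_pos: [617.2, 222.6, 50.0]
tcp_rot: [-3.133, -0.001, 1.928]
contact_force: [0.5, -0.2, -0.1]
grip_width: 0.3
finger_force: 0.0
```

Run:
```python
from h import *
o=bot.get_obs();print(o["time"],o["tool_pos"],o["tcp_rot"],o["contact_force"],o["grip_width"])
def pr(n,X):
    c=bot.camera_model(n);q=c["camera_matrix"]@(c["R"]@X+c["t"]);return q[:2]/q[2]
T=[]
for n,x0,y0 in(("scene",340,100),("side",220,270)):
    u=pr(n,o["tool_pos"]);print(n,u,((u-[x0,y0])*2.5).round())
    T.append(bot.capture(n)[y0:y0+160,x0:x0+160])
w=bot.capture("wrist")
cv2.imwrite("pics/c3.png",cv2.hconcat([cv2.resize(cv2.hconcat(T),None,fx=2.5,fy=2.5,interpolation=cv2.INTER_CUBIC)])[:,:,::-1])
```

```text
5.3 [617.24983746 222.56567541  50.04825814] [-3.13254635e+00 -1.20354254e-03  1.92824050e+00] [ 0.45681335 -0.2457101  -0.1176883 ] 0.27291954101294086
scene [413.48269402 225.25593549] [184. 313.]
side [252.33809941 347.17399527] [ 81. 193.]
```

View pics/c3.png

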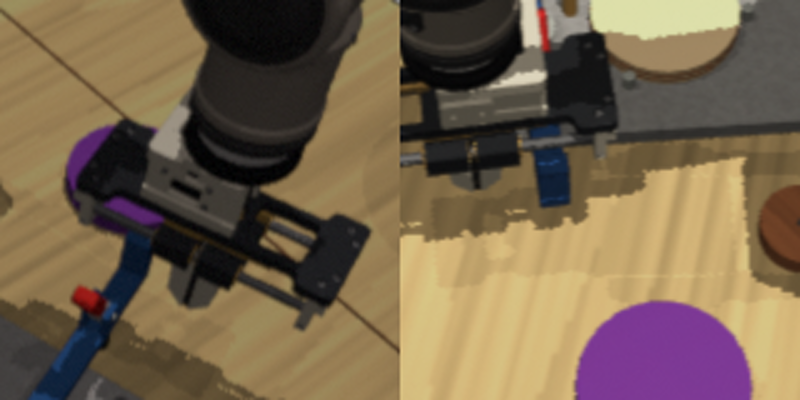

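The tips are at scene (416,221) and side (250,345), close to prediction, with the tab at side (281,345) inside the push line. I'll push gently and check for movement.

carry_out:
  plan:
    - {"tx": -12, "ty": -4, "tz": 0, "rx": 0, "ry": 0, "rz": 0}
    - {"tx": -12, "ty": -4, "tz": 0, "rx": 0, "ry": 0, "rz": 0}
    - {"tx": -12, "ty": -4, "tz": 0, "rx": 0, "ry": 0, "rz": 0.07}
    - {"tx": -12, "ty": -4, "tz": 0, "rx": 0, "ry": 0, "rz": 0.07}
    - {"tx": -12, "ty": -4, "tz": 0, "rx": 0, "ry": 0, "rz": 0.07}
    - {"tx": -12, "ty": -5, "tz": 0, "rx": 0, "ry": 0, "rz": 0.07}

```text
time: 6.05
tool_pos: [550.3, 198.5, 58.4]
tcp_rot: [3.135, 0.003, 2.212]
contact_force: [0.2, 0.3, 0.3]
grip_width: 0.4
finger_force: 0.5
```

Run:
```python
from h import *
np.set_printoptions(precision=1,suppress=True)
# triangulate tip seen before
c=[bot.camera_model(n) for n in("scene","side")]
P=[k["camera_matrix"]@np.c_[k["R"],k["t"]] for k in c]
X=cv2.triangulatePoints(P[0],P[1],np.array([416.,221.2]),np.array([250.4,345.2]));print((X[:3]/X[3]).T)
I=bot.capture("scene")
for k in blobs("scene",I,(105,150,40),(122,255,255),(200,160,420,300)): print(cv2.contourArea(k),cen(k),cv2.boundingRect(k))
for k in blobs("scene",I,(0,200,90),(4,255,255),(200,160,420,300)): print("red",cen(k))
```

```text
[[618.8 225.6  62. ]]
396.0 [356.9 244.5] (346, 223, 21, 45)
75.5 [367.  205.6] (362, 200, 11, 15)
38.5 [349. 277.] (344, 272, 12, 9)
17.5 [369.6 188.1] (366, 185, 8, 6)
red [362.1 214.7]
```

The strap is following now (tab at about (369,188)). Next I'll work out the rest of the arc.

Run:
```python
from h import *
o=bot.get_obs();t=o["tool_pos"];print(t,o["tcp_rot"],o["contact_force"])
p=np.array([628.4,54]);q=ray("scene",(369,187.5),100)[:2]-p;print(q,np.hypot(*q),3.4366-np.arctan2(q[1],q[0]))
a=np.arctan2(*(t[:2]-p)[::-1]);r=166;prev=t[:2];print(a)
for k in range(16):
    a+=.075;x=p+r*np.array([np.cos(a),np.sin(a)]);print(round(a,3),(x-prev).round(1));prev=x
```

```text
[548.01831674 197.80696411  58.07920922] [3.13804239e+00 1.82017818e-03 2.21579619e+00] [-1.10141047 -1.44547298 -0.46170585]
[-105.56635371  129.39738533] 166.99682142672424 1.1814841557593088
2.080489097114242
2.155 [-11.2  -5.4]
2.23 [-10.1  -7.3]
2.305 [-9.5 -8. ]
2.38 [-8.9 -8.7]
2.455 [-8.2 -9.3]
2.53 [-7.5 -9.9]
2.605 [ -6.8 -10.5]
2.68 [ -6.  -10.9]
2.755 [ -5.1 -11.3]
2.83 [ -4.3 -11.7]
2.905 [ -3.4 -12. ]
2.98 [ -2.5 -12.2]
3.055 [ -1.5 -12.4]
3.13 [ -0.6 -12.4]
3.205 [  0.3 -12.4]
3.28 [  1.3 -12.4]
```

carry_out:
  plan:
    - {"tx": -11, "ty": -5, "tz": -1, "rx": 0, "ry": 0, "rz": 0.075}
    - {"tx": -10, "ty": -7, "tz": -1, "rx": 0, "ry": 0, "rz": 0.075}
    - {"tx": -10, "ty": -8, "tz": -1, "rx": 0, "ry": 0, "rz": 0.075}
    - {"tx": -9, "ty": -9, "tz": 0, "rx": 0, "ry": 0, "rz": 0.075}
    - {"tx": -8, "ty": -9, "tz": 0, "rx": 0, "ry": 0, "rz": 0.075}
    - {"tx": -8, "ty": -10, "tz": 0, "rx": 0, "ry": 0, "rz": 0.075}
    - {"tx": -7, "ty": -10, "tz": 0, "rx": 0, "ry": 0, "rz": 0.075}
    - {"tx": -6, "ty": -11, "tz": 0, "rx": 0, "ry": 0, "rz": 0.075}

```text
time: 6.9
tool_pos: [481.1, 129.2, 54.4]
tcp_rot: [3.139, 0.005, 2.811]
contact_force: [0.4, 0.8, 0.7]
grip_width: 0.3
finger_force: 0.5
```

carry_out:
  plan:
    - {"tx": -5, "ty": -11, "tz": 0, "rx": 0, "ry": 0, "rz": 0.075}
    - {"tx": -4, "ty": -12, "tz": 0, "rx": 0, "ry": 0, "rz": 0.075}
    - {"tx": -3, "ty": -12, "tz": 0, "rx": 0, "ry": 0, "rz": 0.075}
    - {"tx": -3, "ty": -12, "tz": 0, "rx": 0, "ry": 0, "rz": 0.075}
    - {"tx": -1, "ty": -12, "tz": 0, "rx": 0, "ry": 0, "rz": 0.075}
    - {"tx": 0, "ty": 0, "tz": 0, "rx": 0, "ry": 0, "rz": 0}

```text
time: 7.5
tool_pos: [465.1, 69.1, 54.0]
tcp_rot: [-3.141, 0.004, -3.101]
contact_force: [0.3, -0.0, -0.0]
grip_width: 0.3
finger_force: 0.0
```

Run:
```python
from h import *
o=bot.get_obs();t=o["tool_pos"];print(t,o["tcp_rot"],o["contact_force"])
p=np.array([628.4,54]);q=(t[:2]-p);print(np.hypot(*q),np.arctan2(q[1],q[0]))
I=bot.capture("scene");J=bot.capture("side")
f=lambda I,x0,y0:cv2.resize(I[y0:y0+220,x0:x0+200],None,fx=2,fy=2)
cv2.imwrite("pics/c4.png",cv2.hconcat([f(I,220,140),f(J,230,170)])[:,:,::-1])
```

```text
[465.13348884  69.14600761  53.96407225] [-3.14127885  0.00448337 -3.10061577] [ 0.32240838 -0.0098724  -0.02228353]
163.96754316829217 3.0490887986488286
```

View pics/c4.png

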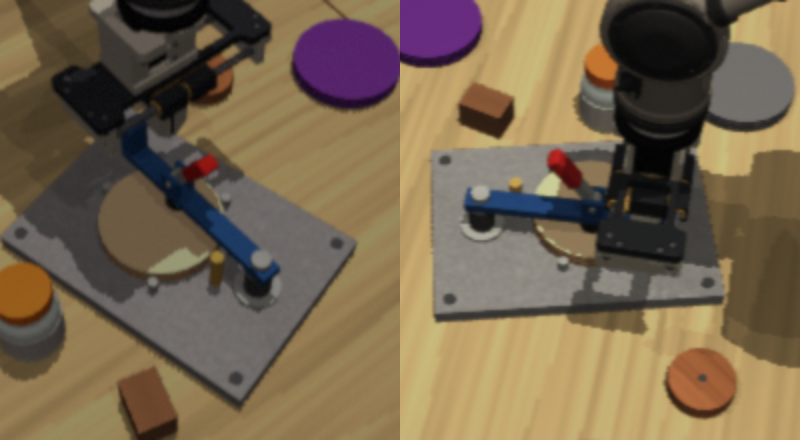

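The strap is now over the blank, about 0.2 rad short of the stop, with the lever still raised. I'll move it in the last part.

carry_out:
  plan:
    - {"tx": 0, "ty": -7, "tz": 0, "rx": 0, "ry": 0, "rz": 0.05}
    - {"tx": 1, "ty": -7, "tz": 0, "rx": 0, "ry": 0, "rz": 0.05}
    - {"tx": 1, "ty": -7, "tz": 0, "rx": 0, "ry": 0, "rz": 0.05}
    - {"tx": 1, "ty": -6, "tz": 0, "rx": 0, "ry": 0, "rz": 0.05}
    - {"tx": 1, "ty": -4, "tz": 0, "rx": 0, "ry": 0, "rz": 0}
    - {"tx": 0, "ty": 0, "tz": 0, "rx": 0, "ry": 0, "rz": 0}

```text
time: 8.2
tool_pos: [467.8, 39.0, 52.4]
tcp_rot: [-3.141, 0.001, -2.901]
contact_force: [0.5, -0.5, 0.0]
grip_width: 0.5
finger_force: 0.0
```

carry_out:
  plan:
    - {"tx": 0.6, "ty": -2, "tz": 0, "rx": 0, "ry": 0, "rz": 0}
    - {"tx": 0, "ty": 0, "tz": 0, "rx": 0, "ry": 0, "rz": 0}

```text
time: 8.4
tool_pos: [468.0, 37.1, 52.1]
tcp_rot: [-3.142, 0.001, -2.899]
contact_force: [-0.5, -0.8, -0.5]
grip_width: 0.7
finger_force: 0.1
```

carry_out:
  plan:
    - {"tx": 0.6, "ty": -2, "tz": 0, "rx": 0, "ry": 0, "rz": 0}
    - {"tx": 0, "ty": 0, "tz": 0, "rx": 0, "ry": 0, "rz": 0}

```text
time: 8.6
tool_pos: [468.3, 34.9, 52.0]
tcp_rot: [3.142, 0.0, -2.899]
contact_force: [0.2, 0.3, 0.0]
grip_width: 0.4
finger_force: 0.1
```

carry_out:
  plan:
    - {"tx": 0.6, "ty": -2, "tz": 0, "rx": 0, "ry": 0, "rz": 0}
    - {"tx": 0, "ty": 0, "tz": 0, "rx": 0, "ry": 0, "rz": 0}

```text
time: 8.8
tool_pos: [468.5, 34.5, 52.0]
tcp_rot: [3.139, -0.0, -2.9]
contact_force: [-1.3, 9.7, 2.6]
grip_width: 0.5
finger_force: 4.8
```

carry_out:
  plan:
    - {"tx": 0.6, "ty": -2, "tz": 0, "rx": 0, "ry": 0, "rz": 0}
    - {"tx": 0, "ty": 0, "tz": 0, "rx": 0, "ry": 0, "rz": 0}

```text
time: 9.0
tool_pos: [468.5, 34.3, 52.0]
tcp_rot: [3.136, -0.0, -2.9]
contact_force: [-2.5, 19.2, 4.2]
grip_width: 0.9
finger_force: 9.8
```

carry_out:
  plan:
    - {"tx": 0.6, "ty": -2, "tz": 0, "rx": 0, "ry": 0, "rz": 0}
    - {"tx": 0, "ty": 0, "tz": 0, "rx": 0, "ry": 0, "rz": 0}

```text
time: 9.2
tool_pos: [468.4, 34.1, 52.0]
tcp_rot: [3.133, -0.001, -2.901]
contact_force: [-2.9, 29.6, 6.4]
grip_width: 0.5
finger_force: 14.8
```

The strap is at its stop (the force rises with no motion). Back off, rise, and look.

carry_out:
  plan:
    - {"tx": -3, "ty": 10, "tz": 0, "rx": 0, "ry": 0, "rz": 0}
    - {"tx": -4, "ty": 14, "tz": 0, "rx": 0, "ry": 0, "rz": 0}
    - {"tx": 0, "ty": 0, "tz": 40, "rx": 0, "ry": 0, "rz": 0}
    - {"tx": 0, "ty": 0, "tz": 45, "rx": 0, "ry": 0, "rz": 0}
    - {"tx": 0, "ty": 0, "tz": 45, "rx": 0, "ry": 0, "rz": 0}
    - {"tx": -10, "ty": 25, "tz": 0, "rx": 0, "ry": 0, "rz": 0}
    - {"tx": 0, "ty": 0, "tz": 0, "rx": 0, "ry": 0, "rz": 0}

```text
time: 9.9
tool_pos: [452.6, 79.7, 183.2]
tcp_rot: [-3.142, 0.002, -2.897]
contact_force: [-0.2, 0.8, 0.1]
grip_width: 0.5
finger_force: 0.0
```

Run:
```python
from h import *
np.set_printoptions(precision=2,suppress=True)
o=bot.get_obs();t=o["tool_pos"];print(t,o["tcp_rot"],o["contact_force"])
y=.295;p=np.array([628.4,54]);ex=np.array([np.cos(y),np.sin(y)])
T=[]
ims={n:bot.capture(n) for n in("scene","side")}
uv={}
for n,x0,y0 in(("scene",220,140),("side",230,170)):
    I=ims[n];T.append(cv2.resize(I[y0:y0+220,x0:x0+200],None,fx=2,fy=2))
    cs=blobs(n,I,(0,190,80),(4,255,255),(x0,y0,x0+200,y0+220))
    if cs: uv[n]=cen(cs[0]);print(n,uv[n],cv2.contourArea(cs[0]))
cv2.imwrite("pics/c5.png",cv2.hconcat(T)[:,:,::-1])
P=[]
for n in("scene","side"):
    k=bot.camera_model(n);P.append(k["camera_matrix"]@np.c_[k["R"],k["t"]])
X=cv2.triangulatePoints(P[0],P[1],uv["scene"],uv["side"]);X=(X[:3]/X[3]).ravel();print("grip",X)
h=p-110*ex;d=X[:2]-h;s=d@ex;print("hinge",h,"s",s,"lat",d@[-ex[1],ex[0]],"a",np.arctan2(X[2]-78,s))
```

```text
[452.61  79.65 183.2 ] [-3.14  0.   -2.9 ] [-0.23  0.83  0.15]
scene [317.2  227.17] 52.5
side [308.69 242.92] 45.0
grip [556.56  32.95 134.2 ]
hinge [523.15  22.02] s 35.14127064878001 lat 0.7469312330924172 a 1.0120243057417295
```

View pics/c5.png

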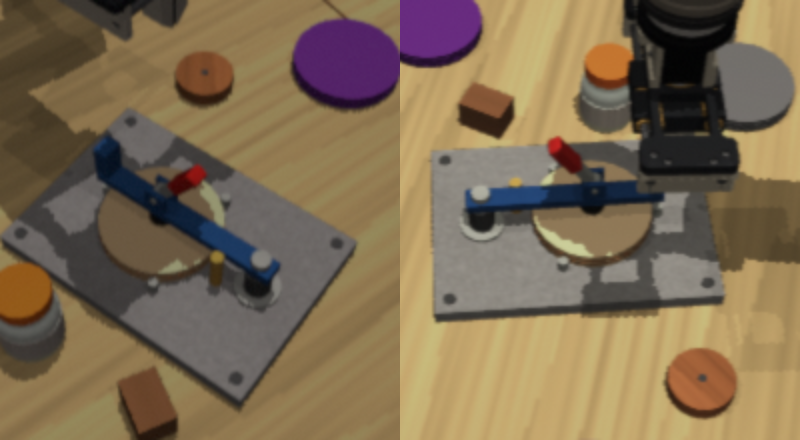

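The strap rests against the brass pin and the lever is still raised (angle about 1.0 rad above level, tip at scene (318,227)). Move to the lever's free-end side.

carry_out:
  plan:
    - {"tx": 22, "ty": -20, "tz": 0, "rx": 0, "ry": 0, "rz": 0}
    - {"tx": 22, "ty": -20, "tz": 0, "rx": 0, "ry": 0, "rz": 0}
    - {"tx": 22, "ty": -19, "tz": 0, "rx": 0, "ry": 0, "rz": 0.05}
    - {"tx": 0, "ty": 0, "tz": -20, "rx": 0, "ry": 0, "rz": 0}
    - {"tx": 0, "ty": 0, "tz": -20, "rx": 0, "ry": 0, "rz": 0}
    - {"tx": 0, "ty": 0, "tz": -11, "rx": 0, "ry": 0, "rz": 0}
    - {"tx": 0, "ty": 0, "tz": 0, "rx": 0, "ry": 0, "rz": 0}
    - {"tx": 0, "ty": 0, "tz": 0, "rx": 0, "ry": 0, "rz": 0}

```text
time: 10.8
tool_pos: [519.2, 18.8, 131.0]
tcp_rot: [3.142, -0.0, -2.848]
contact_force: [0.7, -0.3, 1.2]
grip_width: 0.5
finger_force: 0.0
```

carry_out:
  plan:
    - {"tx": 10, "ty": 4, "tz": 0, "rx": 0, "ry": 0, "rz": 0}
    - {"tx": 10, "ty": 4, "tz": -1, "rx": 0, "ry": 0, "rz": 0}
    - {"tx": 3.6, "ty": 1.1, "tz": -2.2, "rx": 0, "ry": 0, "rz": 0}
    - {"tx": 3.6, "ty": 1.1, "tz": -2.2, "rx": 0, "ry": 0, "rz": 0}
    - {"tx": 3.3, "ty": 1, "tz": -2.8, "rx": 0, "ry": 0, "rz": 0}
    - {"tx": 3.3, "ty": 1, "tz": -2.8, "rx": 0, "ry": 0, "rz": 0}
    - {"tx": 0, "ty": 0, "tz": 0, "rx": 0, "ry": 0, "rz": 0}

```text
time: 11.5
tool_pos: [553.3, 31.3, 119.8]
tcp_rot: [3.141, 0.0, -2.848]
contact_force: [0.7, -0.6, 1.0]
grip_width: 0.6
finger_force: 0.5
```

carry_out:
  plan:
    - {"tx": 2.8, "ty": 0.9, "tz": -3.2, "rx": 0, "ry": 0, "rz": 0}
    - {"tx": 2.8, "ty": 0.9, "tz": -3.2, "rx": 0, "ry": 0, "rz": 0}
    - {"tx": 2.4, "ty": 0.7, "tz": -3.6, "rx": 0, "ry": 0, "rz": 0}
    - {"tx": 2.4, "ty": 0.7, "tz": -3.6, "rx": 0, "ry": 0, "rz": 0}
    - {"tx": 1.8, "ty": 0.6, "tz": -4, "rx": 0, "ry": 0, "rz": 0}
    - {"tx": 1.8, "ty": 0.6, "tz": -4, "rx": 0, "ry": 0, "rz": 0}
    - {"tx": 0, "ty": 0, "tz": 0, "rx": 0, "ry": 0, "rz": 0}

```text
time: 12.2
tool_pos: [567.6, 35.6, 98.6]
tcp_rot: [-3.141, 0.001, -2.848]
contact_force: [0.1, 1.2, 1.6]
grip_width: 0.3
finger_force: 0.5
```

carry_out:
  plan:
    - {"tx": 1.2, "ty": 0.4, "tz": -4, "rx": 0, "ry": 0, "rz": 0}
    - {"tx": 1.2, "ty": 0.4, "tz": -4, "rx": 0, "ry": 0, "rz": 0}
    - {"tx": 0.5, "ty": 0.1, "tz": -3, "rx": 0, "ry": 0, "rz": 0}
    - {"tx": 0.5, "ty": 0.1, "tz": -2, "rx": 0, "ry": 0, "rz": 0}
    - {"tx": 0, "ty": 0, "tz": 0, "rx": 0, "ry": 0, "rz": 0}

```text
time: 12.7
tool_pos: [570.0, 36.6, 84.8]
tcp_rot: [3.141, -0.001, -2.848]
contact_force: [0.1, -1.1, 0.9]
grip_width: 0.3
finger_force: 0.3
```

Run:
```python
from h import *
o=bot.get_obs();print(o["tool_pos"],o["contact_force"])
T=[]
for n,x0,y0 in(("scene",220,140),("side",230,170)):
    I=bot.capture(n);T.append(cv2.resize(I[y0:y0+220,x0:x0+200],None,fx=2,fy=2))
cv2.imwrite("pics/c6.png",cv2.hconcat(T)[:,:,::-1])
```

```text
[569.96224762  36.5871334   84.79348289] [ 0.11155173 -1.05789551  0.93723715]
```

View pics/c6.png

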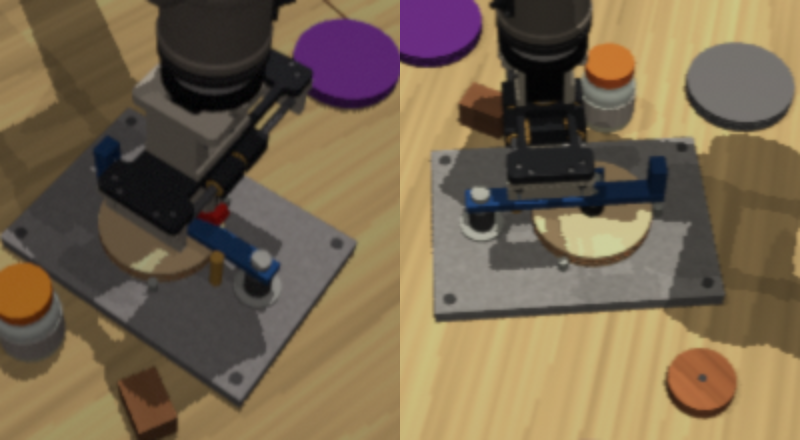

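The lever is partly down (red at scene (327,246)) but the force is low. I'll keep pressing in small steps.

carry_out:
  plan:
    - {"tx": 0.3, "ty": 0.1, "tz": -2, "rx": 0, "ry": 0, "rz": 0}
    - {"tx": 0, "ty": 0, "tz": -2, "rx": 0, "ry": 0, "rz": 0}
    - {"tx": 0, "ty": 0, "tz": 0, "rx": 0, "ry": 0, "rz": 0}

```text
time: 13.1
tool_pos: [570.7, 36.7, 81.2]
tcp_rot: [3.142, 0.0, -2.848]
contact_force: [0.4, 0.0, 1.6]
grip_width: 0.3
finger_force: 0.6
```

carry_out:
  plan:
    - {"tx": 0, "ty": 0, "tz": -2, "rx": 0, "ry": 0, "rz": 0}
    - {"tx": 0, "ty": 0, "tz": -1, "rx": 0, "ry": 0, "rz": 0}
    - {"tx": 0, "ty": 0, "tz": 0, "rx": 0, "ry": 0, "rz": 0}

```text
time: 13.4
tool_pos: [570.6, 36.7, 78.3]
tcp_rot: [3.142, 0.0, -2.848]
contact_force: [0.5, -0.3, 2.1]
grip_width: 0.2
finger_force: 0.8
```

Run:
```python
from h import *
o=bot.get_obs();print(o["tool_pos"],o["contact_force"])
def pr(n,X):
    c=bot.camera_model(n);q=c["camera_matrix"]@(c["R"]@X+c["t"]);return q[:2]/q[2]
for a in(0,.15,.3):
  print(a,[pr("scene",np.array([523.15+.957*s,22+.291*s,z])) for s,z in((73*np.cos(a)-7*np.sin(a),78+73*np.sin(a)+7*np.cos(a)),(73*np.cos(a)+7*np.sin(a),78+73*np.sin(a)-7*np.cos(a)))])
for c in blobs("scene",bot.capture("scene"),(0,150,60),(6,255,255),(300,220,350,270),5): print(cv2.boundingRect(c),c[c[:,0,0].argmax()])
```

```text
[570.61655375  36.66967777  78.2660398 ] [ 0.46888942 -0.26162859  2.1310324 ]
0 [array([333.73225033, 254.04819498]), array([333.38304608, 258.23084413])]
0.15 [array([333.12654296, 250.18967271]), array([333.76190109, 255.02324967])]
0.3 [array([331.73592113, 245.91298979]), array([333.37109692, 251.29488166])]
(321, 244, 14, 10) [[334 249]]
```

The lever is about 0.2 rad short, so keep going.

carry_out:
  plan:
    - {"tx": 0, "ty": 0, "tz": -2, "rx": 0, "ry": 0, "rz": 0}
    - {"tx": 0, "ty": 0, "tz": -2, "rx": 0, "ry": 0, "rz": 0}
    - {"tx": 0, "ty": 0, "tz": 0, "rx": 0, "ry": 0, "rz": 0}

```text
time: 13.75
tool_pos: [570.5, 36.7, 74.0]
tcp_rot: [3.141, -0.0, -2.848]
contact_force: [0.4, 0.4, 1.7]
grip_width: 0.2
finger_force: 0.7
```

carry_out:
  plan:
    - {"tx": 0, "ty": 0, "tz": -2, "rx": 0, "ry": 0, "rz": 0}
    - {"tx": 0, "ty": 0, "tz": 0, "rx": 0, "ry": 0, "rz": 0}

```text
time: 13.95
tool_pos: [570.5, 36.7, 72.1]
tcp_rot: [3.141, -0.0, -2.848]
contact_force: [1.5, -0.1, 1.0]
grip_width: 0.5
finger_force: 0.8
```

carry_out:
  plan:
    - {"tx": 0, "ty": 0, "tz": -2, "rx": 0, "ry": 0, "rz": 0}
    - {"tx": 0, "ty": 0, "tz": 0, "rx": 0, "ry": 0, "rz": 0}

```text
time: 14.15
tool_pos: [570.5, 36.7, 70.1]
tcp_rot: [3.141, -0.0, -2.848]
contact_force: [1.2, 0.5, 1.2]
grip_width: 0.4
finger_force: 0.8
```

carry_out:
  plan:
    - {"tx": 0, "ty": 0, "tz": -2, "rx": 0, "ry": 0, "rz": 0}
    - {"tx": 0, "ty": 0, "tz": 0, "rx": 0, "ry": 0, "rz": 0}

```text
time: 14.35
tool_pos: [570.5, 36.7, 68.1]
tcp_rot: [3.141, -0.0, -2.848]
contact_force: [1.7, -0.1, 2.3]
grip_width: 0.5
finger_force: 0.9
```

carry_out:
  plan:
    - {"tx": 0, "ty": 0, "tz": -2, "rx": 0, "ry": 0, "rz": 0}
    - {"tx": 0, "ty": 0, "tz": 0, "rx": 0, "ry": 0, "rz": 0}

```text
time: 14.55
tool_pos: [570.5, 36.7, 66.1]
tcp_rot: [3.141, -0.0, -2.848]
contact_force: [0.9, 0.0, 1.6]
grip_width: 0.3
finger_force: 0.9
```

Run:
```python
from h import *
o=bot.get_obs();print(o["tool_pos"],o["contact_force"])
for c in blobs("scene",bot.capture("scene"),(0,150,60),(6,255,255),(300,220,350,270),5): print(cv2.boundingRect(c),c[c[:,0,0].argmax()])
```

```text
[570.52230454  36.68313574  66.11623761] [0.92372376 0.03770548 1.61568095]
(321, 248, 15, 10) [[335 252]]
```

carry_out:
  plan:
    - {"tx": 0, "ty": 0, "tz": -2, "rx": 0, "ry": 0, "rz": 0}
    - {"tx": 0, "ty": 0, "tz": 0, "rx": 0, "ry": 0, "rz": 0}

```text
time: 14.8
tool_pos: [570.5, 36.7, 64.1]
tcp_rot: [3.141, -0.0, -2.848]
contact_force: [0.8, -0.2, 1.6]
grip_width: 0.6
finger_force: 0.7
```

Run:
```python
from h import *
o=bot.get_obs();print(o["tool_pos"],o["contact_force"],o["joint_positions"])
def pr(c,X): q=c["camera_matrix"]@(c["R"]@X+c["t"]);return (q[:2]/q[2]).round()
for n in("scene","side"):
    for c in blobs(n,bot.capture(n),(0,150,60),(6,255,255),(270,220,350,270),3): print(n,cv2.boundingRect(c))
c=bot.camera_model("wrist");W=bot.capture("wrist")
print("wrist tip px",pr(c,o["tool_pos"]),"cam",-c["R"].T@c["t"])
for k in blobs("wrist",W,(0,150,40),(6,255,255),(0,0,640,480),20): print("wrist red",cv2.boundingRect(k),cv2.contourArea(k))
for s,z in((31,85),(73,85),(73,71)): print(s,z,pr(c,np.array([523.15+.957*s,22+.291*s,z])))
```

```text
[570.51257987  36.68451314  64.09821689] [ 0.84497059 -0.16241206  1.60599988] [-6.98843744e-02  5.69842367e-01  1.57483603e+00  1.13631240e-04
  9.97148016e-01 -1.93393688e+00]
scene (321, 248, 15, 11)
wrist tip px [320. 291.] cam [496.92980079  13.35926648 244.4213833 ]
wrist red (298, 265, 38, 76) 775.0
31 85 [319. 270.]
73 85 [320. 355.]
73 71 [319. 339.]
```

The evidence fits fingertips sitting about 20 mm higher than reported: the missed tab, and the lever angle seen at each height. The lever should therefore be nearly level. I'll press on to a clear force rise.

carry_out:
  plan:
    - {"tx": 0, "ty": 0, "tz": -1.5, "rx": 0, "ry": 0, "rz": 0}
    - {"tx": 0, "ty": 0, "tz": 0, "rx": 0, "ry": 0, "rz": 0}

```text
time: 15.15
tool_pos: [570.4, 36.7, 63.3]
tcp_rot: [3.142, -0.0, -2.848]
contact_force: [-0.3, 0.7, 7.6]
grip_width: 0.4
finger_force: 3.2
```

carry_out:
  plan:
    - {"tx": 0, "ty": 0, "tz": -1.5, "rx": 0, "ry": 0, "rz": 0}
    - {"tx": 0, "ty": 0, "tz": 0, "rx": 0, "ry": 0, "rz": 0}

```text
time: 15.35
tool_pos: [570.6, 36.6, 63.1]
tcp_rot: [-3.141, 0.001, -2.848]
contact_force: [-4.1, 1.0, 15.6]
grip_width: 0.6
finger_force: 7.7
```

carry_out:
  plan:
    - {"tx": 0, "ty": 0, "tz": -1.5, "rx": 0, "ry": 0, "rz": 0}
    - {"tx": 0, "ty": 0, "tz": 0, "rx": 0, "ry": 0, "rz": 0}

```text
time: 15.55
tool_pos: [570.7, 36.6, 62.8]
tcp_rot: [-3.141, 0.001, -2.848]
contact_force: [-7.5, 0.8, 24.9]
grip_width: 0.5
finger_force: 12.2
```

There's a stiff stop at 63. Lift off and measure the lever.

carry_out:
  plan:
    - {"tx": 0, "ty": 0, "tz": 10, "rx": 0, "ry": 0, "rz": 0}
    - {"tx": 0, "ty": 0, "tz": 30, "rx": 0, "ry": 0, "rz": 0}
    - {"tx": 0, "ty": 0, "tz": 45, "rx": 0, "ry": 0, "rz": 0}
    - {"tx": 0, "ty": 0, "tz": 45, "rx": 0, "ry": 0, "rz": 0}
    - {"tx": -35, "ty": 25, "tz": 10, "rx": 0, "ry": 0, "rz": 0}
    - {"tx": -35, "ty": 25, "tz": 0, "rx": 0, "ry": 0, "rz": 0}
    - {"tx": -35, "ty": 25, "tz": 0, "rx": 0, "ry": 0, "rz": 0}
    - {"tx": 0, "ty": 0, "tz": 0, "rx": 0, "ry": 0, "rz": 0}
    - {"tx": 0, "ty": 0, "tz": 0, "rx": 0, "ry": 0, "rz": 0}

```text
time: 16.45
tool_pos: [465.1, 112.0, 200.0]
tcp_rot: [-3.141, -0.0, -2.847]
contact_force: [0.7, -0.4, -0.2]
grip_width: 0.4
finger_force: 0.0
```

Run:
```python
from h import *
np.set_printoptions(precision=1,suppress=True)
def pr(n,X): c=bot.camera_model(n);q=c["camera_matrix"]@(c["R"]@X+c["t"]);return q[:2]/q[2]
o=bot.get_obs();print(o["tool_pos"],o["contact_force"])
W=lambda s,l,z:np.array([523.15+.957*s-.291*l,22+.291*s+.957*l,z])
for n in("scene","side"):
    I=bot.capture(n)
    for c in blobs(n,I,(0,150,50),(5,255,255),(260,215,360,275),5): print(n,"red",cv2.boundingRect(c),cen(c),cv2.contourArea(c))
    for c in blobs(n,I,(105,150,40),(122,255,255),(220,160,400,320),20): print(n,"blue",cv2.boundingRect(c),cen(c))
    for c in blobs(n,I,(20,40,60),(36,170,255),(265,215,360,305),300)[:1]: print(n,"blank",cen(c))
    for a in(0,.1,.2,.35):
        q=np.array([pr(n,W(L*np.cos(a)-v*np.sin(a),l,78+L*np.sin(a)+v*np.cos(a))) for L in(31,73) for v in(-7,7) for l in(-9,9)])
        print(a,"bbox",q.min(0),q.max(0)-q.min(0))
```

```text
[465.1 112.  200. ] [ 0.7 -0.4 -0.2]
scene red (312, 241, 24, 18) [323.6 249.7] 187.0
scene blue (302, 243, 57, 38) [331.9 262.5]
scene blue (269, 223, 34, 19) [285.1 232. ]
scene blue (267, 208, 12, 12) [272.7 213.5]
0 bbox [311.4 238.8] [25.3 22.9]
0.1 bbox [311.  237.6] [25.6 22. ]
0.2 bbox [310.5 236.4] [26.1 21. ]
0.35 bbox [309.5 234.4] [26.5 19.1]
side red (289, 257, 22, 10) [299.7 261.5] 162.0
side blue (263, 264, 59, 12) [290.2 269.7]
side blue (322, 261, 17, 9) [333.3 264.8]
side blank [301.1 230.8]
0 bbox [288.2 255. ] [22.5 13. ]
0.1 bbox [288.1 253.9] [23.1 11.9]
0.2 bbox [288.2 251.6] [23.5 13.3]
0.35 bbox [289.2 248.1] [23.8 15.2]
```

Red bounding boxes in both views match the level lever (side top row 257 against 255 for level). A last check of the strap angle, then hand in.

Run:
```python
from h import *
p=np.array([628.4,54]);I=bot.capture("side");S=bot.capture("scene")
q=ray("scene",(272.7,212.5),100)[:2]-p;print("strap",3.4366-np.arctan2(q[1],q[0])%6.283,np.hypot(*q))
for n,im,r in(("scene",S,(200,260,260,300)),("side",I,(310,185,360,225))):
    for c in blobs(n,im,(5,200,150),(14,255,255),r)[:1]: print("cap",ray(n,cen(c),85))
o=cv2.imread("pics/side0.png")[:,:,::-1]
for nm,(x0,y0,x1,y1) in dict(disc=(360,340,402,380),offcut=(255,208,290,240),blankedge=(300,285,360,305)).items():
    print(nm,np.abs(I[y0:y1,x0:x1].astype(int)-o[y0:y1,x0:x1]).mean())
print(bot.get_obs()["contact_force"])
print(bot.close_job())
```

```text
strap -0.005082668188868045 172.52167891955906
disc 10.232539682539683
offcut 11.17470238095238
blankedge 37.6625
[-0.15483726  0.30291845  1.11185389]
the job is handed in; nothing more can be done
None
```

The strap is against its stop (about 0.00 rad), the lever is pressed down to its hard stop, the arm is clear, and the job is handed in; I didn't confirm the final positions of the blank, jar, offcut and disc or the foot force, and no verdict came back.

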